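# Activate a steriliser indicator vial in the hand crusher and set it to incubate

### The arm

A 6-joint arm with a two-finger parallel gripper is mounted at the origin on a cart in front of the work surface, level with it; the furniture and walls round the work are solid. World frame = base frame: x ahead of the robot, y to its left, z up, the work surface at z = 0. Lengths are in m, angles in rad, forces in N, time in s.
With the tool pointing down it reaches from about 0.275 to 0.775 m from the base axis. Payload 14.6 kg.
Tool frame: the origin (TCP) lies on the centre line of the jaws, within the pads' length; the fingertips stand 25 mm ahead of it and the grasp point (between the pads) lies 6 mm ahead of it; z points along the fingers, y is the line along which they close (so a half turn about z gives the same grasp; the last joint's range is limited). The gripper opens to 85 mm and grips with 20 to 120 N. Pads are 22 mm wide; open, the fingers measure 114 mm over their backs; the gripper's body (76 mm by 85 mm) begins 54 mm behind the grasp point. The pads swing forward as they close: fully open they stand 13 mm farther back than shut.
Start: joints at [-1.503, 0.263, -0.048, 1.259, 0, 1.415], TCP at [0.116, -0.512, 0.256] pointing down, gripper open.
Joint ranges: [-2.65, 2.65], [-0.89, 1.7], [-1.18, 1.37], [-2.13, 2.11], [-1.35, 1.29], [-3.14, 3.14]. Speed limits (rad/s): [1.89, 1.89, 2.57, 2.79, 3.14, 3.14].

### API

Orientations are given as a rotation vector (axis times angle).
In Python, from station import robot, grab_frame, camera_info, workorder, look_for, mark_of gives the robot as it stands. The module is installed in compiled form; this text tells all that it offers.
- The arm moves only by the shell command python3 -m pendant 'ROWS' [FORCE]. ROWS is JSON, a list of rows, each a list of 7 numbers: the shift along the tool's x, y, z in m, then the turn, a rotation vector about the tool's x, y, z in degrees, then the closure, from 0 (fully open) to 1 (shut). A call has 1 to 5 rows; each row is the pose to reach, as a shift and turn from the pose commanded when the call began, along the tool's axes at that moment; what a row does not reach only later rows make up. A row lasts 1/10 s, in which the tool goes at most 50 mm and 8.59 degrees, less where a joint would pass 70% of its speed; a pose out of reach is approached as far as the arm can. A call with a gripper value outside its range is refused whole. The fingers move at their own pace and stop on an object; FORCE is the grip in N (left out, the last holds). Time passes only in rows, so rows that repeat a pose let the fingers close. It gives the time, the measured TCP pose, the force, the opening and the grip force at its end, in the units of the state.
- robot.get_state(): the state, without advancing time (a new reading comes with each control period).
- grab_frame(name): name is "scene" or "top" or "wrist"; returns the picture (420x560x3 uint8, red, green, blue); there is no depth.
- camera_info(name): a dict with "camera_matrix" (3x3 intrinsics, pixels), "world_to_cam" (4x4, takes a point from world to camera coordinates); the wrist camera has in their place "tool_from_camera" (4x4, takes a point from camera to tool coordinates, whose origin is the TCP and whose axes are the flange's). Camera axes: x right, y up, looking along -z (the intrinsics and any distortion apply to the point x, -y, -z); pixel columns grow to the right and rows downward; lengths in m; the calibration is good to about 2 mm. A picture is of the moment at which its call begins: read the wrist's pose just before it. camera_info takes no time and is no camera call.
- workorder.hand_in(): hands the job in; it is judged then, once.
Trained networks look in the newest picture that a camera, given by its name, has taken for a name from the list of things; names that differ only in an ending like _2 or _b are one class to them, and where a whole thing is asked for, a point or a joint stands for the part that bears it (a point fixed in the world has none). Each returns a list of dicts, best first, with "confidence" (0 to 1); they miss things now and then, are a little off and sometimes report something else, mostly with a low value. They report only what shows in the picture. A call takes as long as a camera call.
- look_for(camera, target): "xyz" ([x, y, z] in m, in world coordinates, good to about 4 mm: the middle of the surface that is visible of it).
- mark_of(camera, target): "xyz" ([x, y, z] in m, in world coordinates, good to about 4 mm: a listed point, or the origin of a listed thing).
The state is a dict: "time": time; "joint_pos": joint angles; "qd": joint speeds; "joint_torque": joint torques, N m; "eef_pos": TCP position; "tcp_rot": TCP orientation; "wrist_force": force on the tool from outside, world axes, zero at the start; "ft_torque": the same for the moment, N m; "width": finger opening in m; "gripper_force": force on a finger pad.
Only numpy, scipy, OpenCV 4.12 (cv2) and the standard library are available. Lean on these libraries where they do the work, as an engineer would, in place of code of your own. Each camera call takes 0.05 s, during which the arm holds its last target. There are 200 camera calls.

### The job

The blue-capped indicator vial in the steel tray is back from the steriliser. Stand it in the crusher's black nest, let go of it, and squeeze the crusher's two blue handles together until you feel the resistance peak and suddenly give as the inner ampoule cracks; stop there, because squeezing on would split the vial. Then move the vial upright into a free well of the white incubator, right down to the bottom, let go, and leave everything else on the bench where it is.

Things in the scene. Friction and masses are not known exactly. Their poses are not given: they have to be found in the camera images.
- vial: Flat-sided vial, upright, 70 to 110 g, 66 mm tall; origin at the centre of its underside, z up, x along its broad faces, y across them. Foot 18 (x) by 13 (y) mm up to z=11; clear body 18 by 8 mm up to z=46; above it the blue cap. From z=14 to 32 there is a press-in panel on the +y face and a fixed pad on the -y face, 13 mm wide; 15 mm over both. For the slots half a turn about z makes no difference.
- vial_cap (a point): Middle of the vial's blue cap, 56 mm above its underside, axes as the vial's. The cap is 18 (x) by 13 (y) by 20 mm (z=46 to 66 of the vial): hold the vial here, across the 13 mm.
- panel (a joint): How far the panel is pressed in, m: 0 out, 0.0025 fully in (12.5 mm over panel and pad). Pinched between the jaws the force peaks at about 21 N after about 1 mm, then drops as the panel snaps fully in by itself (ampoule cracked) and stays in. Squeezed on from there the vial is solid and the force climbs steeply; over 33 N at a jaw splits it.
- start_tray: Steel tray in which the vial starts, 125 (x) by 90 (y) mm, rim 14 mm high, fixed; origin under its centre. In its middle a block 52x36 mm, top at z=20, with a slot in which the vial stands (slot 21 (x) by 16 (y) mm, floor at z=7).
- crusher: Crusher fixed to the bench: pliers lying flat on a white base 118x92 mm, hinged by an upright pin at the back, handles toward the robot. Origin on the worktop under the middle of the nest; x from nest to pin (pin at x=+55 mm), y left, z up. Levers at z=30 to 44 mm, pin head to 51 mm. Handles: blue sleeves 9 mm thick, 16 mm tall, x=-33 to -97 mm, over bare worktop.
- nest_floor (a point): Floor of the nest's slot, 14 mm above the worktop, axes as the crusher's. Black block 36x28 mm, mouth 27 mm above the worktop; slot 21 (x) by 16 (y) mm, 13 mm deep: the vial stands in it with its x along the slot's x, so that panel and pad face the jaws. The nest floats sideways (y) by up to 8 mm on a soft spring, so that the vial centres itself between the jaws.
- lever_left: Left lever (+y side); origin at the pin on the worktop, axes as the crusher's while open. A light spring (1 to 1.5 N at the handle) holds it open against a stop; it closes by up to 0.18 rad, independent of the other. Its round-nosed jaw, 55 mm from the pin, sits on a brass adjusting screw left anywhere within 8 mm: the open jaws have 5 to 14 mm of play in all round the vial.
- lever_right: Right lever (-y side), the mirror image with a fixed jaw.
- handle_left (a point): Outer face of the left handle where to squeeze it, 132 mm from the pin, 37 mm above the worktop; open, it lies at x=-77, y=+33 mm of the crusher (66 mm over both handles). 1 mm between the jaws is 2.4 mm between the handles, 1 N on each handle is 2.4 N at the jaws. Depending on the screw, the ampoule cracks anywhere from 28 to 49 mm over the handles, at 9 to 12 N on each.
- handle_right (a point): The same on the right handle, at x=-77, y=-33 mm while open. When the ampoule gives, the force on the handles drops below half of its peak; they then close 1 to 3 mm more before it climbs again, and 15 N on each then splits the vial. Released, the handles spring open by themselves.
- incubator: White dry-block incubator, 126 (x) by 112 (y) mm, 57 mm high, fixed; origin under its centre, display on the -x side. Three wells in a row along x, each a slot 21 (x) by 16 (y) mm, 13 mm deep; the rear one (x=+36 mm) already holds a control vial of the same kind, its cap top 110 mm above the worktop.
- well_front (a point): Floor of the front well (x=-36 mm, free), 44 mm above the worktop, 13 mm below the mouth; axes as the incubator's. The vial stands in it with its x along the slot's x, either way round.
- well_middle (a point): Floor of the middle well (x=0, free), likewise; 36 mm from the control vial.
- timer: Bystander: small white timer, 64x64x20 mm; origin at the centre of its underside.
- tape_roll: Bystander: roll of paper tape lying flat, 72 mm across, 19 mm high; origin at the centre of its underside.
- notepad: Bystander: note pad, 68x102x8 mm; origin at the centre of its underside.
- marker: Bystander: red marker pen, 14x135x11 mm; origin at the centre of its underside.
- forceps: Bystander: steel forceps, 16x128x9 mm; origin at the centre of its underside.

How it is judged:
On the way, in this order (a step that is already met when the one before it is completed fails the run):
1. the vial stands right down in the crusher's nest, upright, released, panel still out (horizontal distance between vial and nest_floor below 0.004 m and z of vial in the frame of nest_floor below 0.004 m and angle between vial's own z axis and vertical below 0.12 rad and value of joint panel below 0.0008 m and contact force between the fingers and vial below 0.5 N), for 0.2 s.
2. the panel is pressed fully in with the vial still in the nest (horizontal distance between vial and nest_floor below 0.004 m and z of vial in the frame of nest_floor below 0.004 m and angle between vial's own z axis and vertical below 0.12 rad and value of joint panel above 0.0019 m), for 0.2 s.
At the end, for the whole second after the job is handed in: The vial stands at rest and released in the incubator's front or middle well: underside within 4 mm of the well's floor and of its centre line, tilted less than 0.12 rad, panel pressed in by more than 1.9 mm (((horizontal distance between vial and well_front below 0.004 m and z of vial in the frame of well_front below 0.004 m and angle between vial's own z axis and vertical below 0.12 rad) or (horizontal distance between vial and well_middle below 0.004 m and z of vial in the frame of well_middle below 0.004 m and angle between vial's own z axis and vertical below 0.12 rad)) and value of joint panel above 0.0019 m and linear speed of vial below 0.02 m/s); the robot touches nothing.
It fails at once if a jaw presses the vial with more than 33 N (the vial splits) (contact force between any of lever_left, lever_right and vial above 33 N).
It fails at once if a bystander (timer, tape roll, note pad, marker, forceps) is moved by more than 30 mm (distance of any of timer, tape_roll, notepad, marker, forceps from where it was at the start of the episode above 0.03 m).
It also fails if it takes over 58 s, if anything falls off the work surface, if the arm or the gripper's body presses on something with over 40 N, if the wrist force passes 120 N, or if a joint passes its speed limit or range.

## Working session

There is one attempt and no reset: what is moved stays moved. The work goes in short steps, Python scripts to look and compute and a shell command to move; the robot and the scene stay as the last step left them, time stands still between calls to the robot, and variables do not carry over. Pictures are saved under pics/ and viewed, at most 10 in all, crops included, and the job is handed in when it is done.

```bash
mkdir -p pics; cat > h.py <<'E'
import numpy as np, cv2
from station import robot, grab_frame, camera_info, workorder, look_for, mark_of
from scipy.spatial.transform import Rotation as R
def save(n,f): cv2.imwrite(f'pics/{f}.png',cv2.cvtColor(n,cv2.COLOR_RGB2BGR))
def r(v): return np.round(v,4).tolist()
E
python3 - <<'E'
from h import *
s=robot.get_state(); print({k:r(v) for k,v in s.items()})
for c in('scene','top'):
    im=grab_frame(c); save(im,c+'0')
    for t in ('vial','vial_cap','nest_floor','crusher','handle_left','handle_right','start_tray','incubator','well_front','well_middle','timer','tape_roll','notepad','marker','forceps'):
        print(c,t,[(r(d['xyz']),round(d['confidence'],2)) for d in mark_of(c,t)[:2]])
ci=camera_info('wrist');print(ci)
E
```

```text
{'time': 0.0, 'joint_pos': [-1.5033, 0.2635, -0.0489, 1.2594, 0.0, 1.4155], 'qd': [-0.0009, 0.0011, -0.0005, -0.0006, 0.0, -0.0007], 'joint_torque': [-0.0011, -63.7615, 38.4581, 0.0134, -0.0002, -0.0], 'eef_pos': [0.116, -0.5118, 0.2558], 'tcp_rot': [-3.1211, -0.3491, -0.0001], 'wrist_force': [-0.2938, -0.1126, 0.1895], 'ft_torque': [0.0143, 0.0206, 0.0071], 'gripper_force': 0.0, 'width': 0.0859}
scene vial [([0.5569, -0.2066, 0.0057], 0.62)]
scene vial_cap [([0.554, -0.2046, 0.0614], 0.46)]
scene nest_floor [([0.5629, 0.0218, 0.0191], 0.57), ([0.555, -0.2068, 0.0083], 0.19)]
scene crusher [([0.5205, 0.2138, 0.0479], 0.73), ([0.5623, 0.027, 0.0009], 0.63)]
scene handle_left [([0.489, 0.0651, 0.0378], 0.85), ([0.6846, 0.1744, -0.0012], 0.15)]
scene handle_right [([0.4859, -0.0025, 0.0328], 0.93)]
scene start_tray [([0.5538, -0.2072, -0.0015], 0.75), ([0.6916, -0.1402, -0.0004], 0.25)]
scene incubator [([0.5556, -0.2022, 0.059], 0.4)]
scene well_front [([0.4847, 0.2103, 0.0434], 0.58)]
scene well_middle [([0.5215, 0.2121, 0.0472], 0.92)]
scene timer [([0.6848, 0.1688, 0.0001], 0.72)]
s
[... 1074 characters left out ...]
66), ([0.6874, 0.173, 0.0021], 0.5)]
top marker [([0.3593, -0.2874, -0.0016], 0.5)]
top forceps [([0.693, -0.136, -0.0034], 0.43), ([0.4095, 0.3559, -0.0029], 0.39)]
{'camera_matrix': array([[297.8733968 ,   0.        , 281.34836638],
       [  0.        , 297.8733968 , 208.44397427],
       [  0.        ,   0.        ,   1.        ]]), 'tool_from_camera': array([[-1.97016019e-04,  9.61277647e-01,  2.75581653e-01,
         6.91997213e-02],
       [ 9.99999302e-01, -1.31765193e-04,  1.17452963e-03,
         2.64760620e-04],
       [ 1.16536115e-03,  2.75581691e-01, -9.61276949e-01,
        -1.18656689e-01],
       [ 0.00000000e+00,  0.00000000e+00,  0.00000000e+00,
         1.00000000e+00]])}
```

View pics/top0.png

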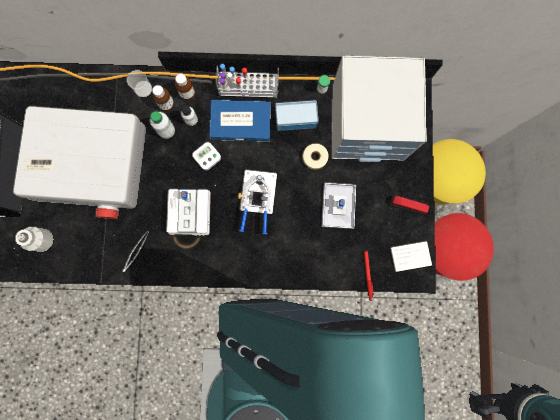

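View pics/scene0.png

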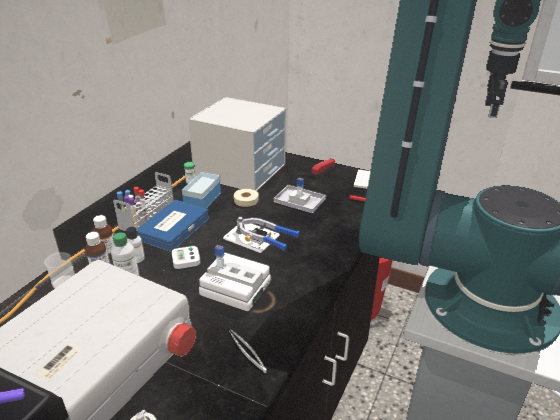

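```bash
python3 -m pendant '[[0.05,-0.02,0,0,0,4,0],[0.1,-0.04,0,0,0,8,0],[0.14,-0.056,0,0,0,12.7,0],[0.186,-0.075,0,0,0,12.7,0],[0.232,-0.093,0,0,0,12.7,0]]' 30
python3 -m pendant '[[0.04,-0.028,0,0,0,0,0],[0.08,-0.056,0,0,0,0,0],[0.12,-0.084,0,0,0,0,0],[0.16,-0.112,0,0,0,0,0],[0.2,-0.14,0,0,0,0,0]]'
python3 -m pendant '[[0.033,-0.021,0.03,0,0,0,0],[0.033,-0.021,0.05,0,0,0,0],[0.033,-0.021,0.05,0,0,0,0]]'
python3 - <<'E'
from h import *
s=robot.get_state();im=grab_frame('wrist');save(im,'w1')
print(s['time'],r(s['eef_pos']),r(s['tcp_rot']))
for t in ('vial','vial_cap','start_tray'):
    print(t,[(r(d['xyz']),round(d['confidence'],2)) for d in mark_of('wrist',t)[:2]])
E
```

```text
time: 2.1
eef_pos: [0.323, -0.3687, 0.2565]
tcp_rot: [3.141, 0.001, 0.0]
wrist_force: [0.2, -0.6, 0.4]
width: 0.0855
gripper_force: 0.0
time: 2.6
eef_pos: [0.5231, -0.2283, 0.2564]
tcp_rot: [3.141, 0.002, 0.0]
wrist_force: [-0.3, -1.6, -0.1]
width: 0.0854
gripper_force: 0.0
time: 2.9
eef_pos: [0.5541, -0.2075, 0.2036]
tcp_rot: [-3.139, -0.005, 0.006]
wrist_force: [0.6, 1.0, 0.3]
width: 0.0851
gripper_force: 0.0
2.9 [0.5541, -0.2075, 0.2036] [-3.1395, -0.0046, 0.0064]
vial [([0.551, -0.206, 0.0045], 0.61)]
vial_cap [([0.5531, -0.2063, 0.0643], 0.77)]
start_tray [([0.5582, -0.2083, 0.0013], 0.85), ([0.6199, 0.0178, 0.0021], 0.73)]
```

View pics/w1.png

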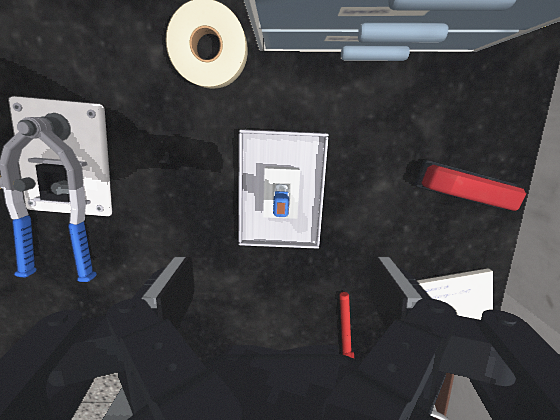

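```bash
cat >> h.py <<'E'
def rayw(uv,s,z):
    ci=camera_info('wrist');K=ci['camera_matrix'];T=ci['tool_from_camera']
    Rw=R.from_rotvec(s['tcp_rot']).as_matrix();o=Rw@T[:3,3]+s['eef_pos']
    d=Rw@T[:3,:3]@np.array([(uv[0]-K[0,2])/K[0,0],-(uv[1]-K[1,2])/K[1,1],-1]);return (o+d*(z-o[2])/d[2])[:2]
def rayc(uv,c,z):
    ci=camera_info(c);K=ci['camera_matrix'];M=np.linalg.inv(ci['world_to_cam']);o=M[:3,3]
    d=M[:3,:3]@np.array([(uv[0]-K[0,2])/K[0,0],-(uv[1]-K[1,2])/K[1,1],-1]);return (o+d*(z-o[2])/d[2])[:2]
E
python3 - <<'E'
from h import *
s=robot.get_state()
def sh(n,L,z,f):
    p=[f(u,z) for u in L];print(n,[r(x) for x in p],'c',r(np.mean(p,0)),'edge yaws',[round(float(np.degrees(np.arctan2(*(a-b)[::-1]))),1) for a,b in [(p[0],p[3]),(p[1],p[2])]],[round(float(np.linalg.norm(p[i]-p[(i+1)%4])),4) for i in range(4)])
w=lambda u,z:rayw(u,s,z)
sh('tray',[(239,130),(328,133),(320,247),(239,246)],.014,w)
sh('captop',[(274,193),(287,193),(289,217),(273,217)],.073,w)
sh('base',[(10,97),(104,103),(111,214),(27,210)],.01,w)
import numpy as np
im=cv2.cvtColor(cv2.imread('pics/w1.png'),cv2.COLOR_BGR2HSV)
m=((im[...,0]>100)&(im[...,0]<125)&(im[...,1]>150)&(im[...,2]>90)).astype('uint8')
n,l,st,c=cv2.connectedComponentsWithStats(m)
for i in range(1,n):
    if st[i,4]>60:
        pts=np.argwhere(l==i)[:,::-1].astype(float);P=np.array([rayw(q,s,.045) for q in pts]);P-=(mm:=P.mean(0))
        v=np.linalg.svd(P,full_matrices=False)[2][0];print(st[i],c[i],r(mm),np.degrees(np.arctan2(v[1],v[0])))
E
```

```text
tray [[0.6172, -0.1668], [0.6142, -0.2573], [0.489, -0.2536], [0.4902, -0.1619]] c [0.5526, -0.2099] edge yaws [-2.2, -1.7] [0.0905, 0.1253, 0.0917, 0.1271]
captop [[0.5652, -0.2034], [0.5652, -0.2148], [0.5433, -0.2167], [0.5433, -0.2024]] c [0.5543, -0.2093] edge yaws [-2.7, 4.9] [0.0113, 0.022, 0.0143, 0.022]
base [[0.649, 0.0611], [0.6433, -0.0318], [0.5268, -0.0206], [0.5315, 0.0717]] c [0.5876, 0.0201] edge yaws [-5.1, -5.5] [0.0931, 0.117, 0.0924, 0.118]
[273 192  16  25 221] [280.57466063 202.22171946] [0.5495, -0.2091] 178.10086536512063
[ 13 216  23  62 981] [ 23.20183486 246.69622834] [0.5023, 0.0536] 168.66446952209
[ 69 222  28  60 872] [ 80.90137615 252.44954128] [0.496, -0.0041] 178.7545829808871
```

```bash
python3 -m pendant '[[0,0.001,0.04,0,0,2,0.2],[0,0.001,0.08,0,0,2,0.2],[0,0.001,0.08,0,0,2,0.2],[0,0.001,0.08,0,0,2,0.2]]'
python3 - <<'E'
from h import *
s=robot.get_state();im=grab_frame('wrist');save(im,'w2')
print(s['time'],r(s['eef_pos']),r(s['tcp_rot']))
for t in ('vial_cap','start_tray'):
    print(t,[(r(d['xyz']),round(d['confidence'],2)) for d in mark_of('wrist',t)[:2]])
cv2.imwrite('pics/w2c.png',cv2.resize(cv2.imread('pics/w2.png')[100:300,150:410],None,fx=3,fy=3,interpolation=cv2.INTER_CUBIC)[:, :780])
E
```

```text
time: 3.5
eef_pos: [0.5546, -0.2104, 0.1279]
tcp_rot: [3.141, -0.054, 0.001]
wrist_force: [0.4, -0.5, 1.0]
width: 0.0683
gripper_force: 0.0
3.5 [0.5546, -0.2104, 0.1279] [3.1408, -0.0541, 0.0009]
vial_cap [([0.5531, -0.2056, 0.0615], 0.81)]
start_tray [([0.5557, -0.2115, 0.0012], 0.75)]
```

View pics/w2c.png

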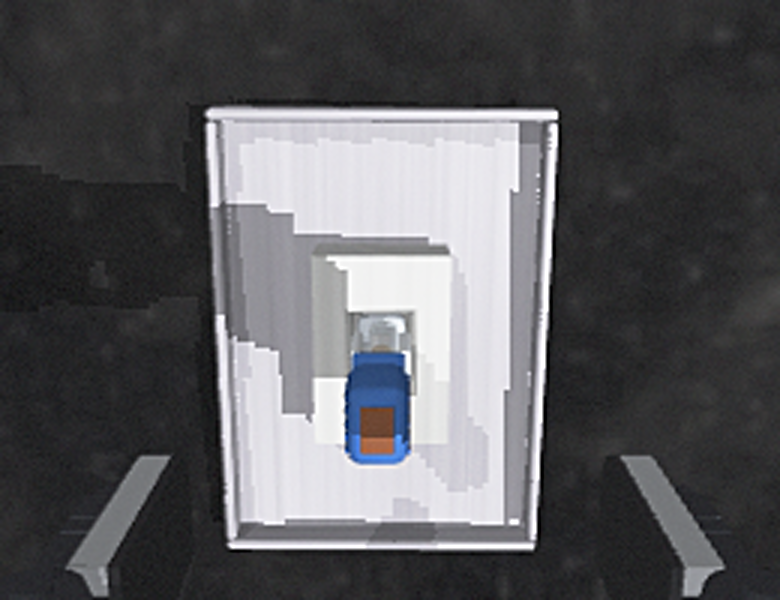

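```bash
python3 - <<'E'
from h import *
s=robot.get_state()
print([r(rayw((276,v),s,z)) for v,z in ((254,.073),(227.5,.073),(217.5,.053))], 'slot front/back z20', r(rayw((276.5,203.5),s,.02)), r(rayw((265,225),s,.02)),r(rayw((288.3,225),s,.02)), 'block',r(rayw((254.5,181.5),s,.02)),r(rayw((300,181.5),s,.02)),r(rayw((300,247.5),s,.02)),'tray',[r(rayw(q,s,.014)) for q in ((219,136),(336,136),(329,283),(227,283))])
E
```

```text
[[0.5449, -0.2071], [0.5627, -0.2078], [0.5629, -0.2075]] slot front/back z20 [0.564, -0.2073] [0.5464, -0.1974] [0.5458, -0.2162] block [0.5822, -0.191] [0.581, -0.2262] [0.5259, -0.2253] tray [[0.6172, -0.1654], [0.6141, -0.2546], [0.4888, -0.2504], [0.4918, -0.161]]
```

```bash
python3 -m pendant '[[-0.001,-0.003,0.03,0,0,0,0.2],[-0.001,-0.003,0.057,0,0,0,0.2],[-0.001,-0.003,0.057,0,0,0,0.4],[-0.001,-0.003,0.057,0,0,0,0.7],[-0.001,-0.003,0.057,0,0,0,1]]' 40
python3 -m pendant '[[0,0,0,0,0,0,1],[0,0,0,0,0,0,1],[0,0,0,0,0,0,1]]'
```

```text
time: 4.15
eef_pos: [0.5546, -0.2073, 0.0712]
tcp_rot: [3.14, -0.053, 0.004]
wrist_force: [-0.2, -0.7, 0.1]
width: 0.0252
gripper_force: 0.0
time: 4.45
eef_pos: [0.5545, -0.2072, 0.071]
tcp_rot: [3.14, -0.053, 0.004]
wrist_force: [-0.5, 0.1, 8.0]
width: 0.0125
gripper_force: 41.7
```

```bash
python3 -m pendant '[[0,0,-0.045,0,0,0,1],[0,0,-0.09,0,0,0,1],[0,-0.045,-0.09,0,0,1,1],[0.001,-0.09,-0.09,0,0,2,1],[0.001,-0.135,-0.09,0,0,3.3,1]]'
python3 -m pendant '[[0.004,-0.045,0,0,0,0,1],[0.006,-0.096,0,0,0,0,1],[0.006,-0.096,0,0,0,0,1],[0.006,-0.096,0,0,0,0,1]]'
python3 - <<'E'
from h import *
s=robot.get_state();im=grab_frame('wrist');save(im,'w3')
print(s['time'],r(s['eef_pos']),r(s['tcp_rot']),s['width'])
for t in ('nest_floor','crusher','handle_left','handle_right','vial_cap'):
    print(t,[(r(d['xyz']),round(d['confidence'],2)) for d in mark_of('wrist',t)[:2]])
cv2.imwrite('pics/w3c.png',cv2.resize(cv2.imread('pics/w3.png')[100:300,150:410],None,fx=3,fy=3,interpolation=cv2.INTER_CUBIC)[:, :780])
E
```

```text
time: 4.95
eef_pos: [0.5594, -0.0707, 0.1605]
tcp_rot: [3.138, -0.146, 0.003]
wrist_force: [0.7, 0.6, -2.3]
width: 0.012
gripper_force: 40.4
time: 5.35
eef_pos: [0.5741, 0.0242, 0.16]
tcp_rot: [3.138, -0.14, 0.001]
wrist_force: [-0.2, -1.1, -0.9]
width: 0.0122
gripper_force: 40.4
5.35 [0.5741, 0.0242, 0.16] [3.1383, -0.1399, 0.0014] 0.01217142994750185
nest_floor [([0.5644, 0.0227, 0.0134], 0.86), ([0.5707, 0.0266, 0.151], 0.24)]
crusher [([0.5659, 0.0278, -0.0006], 0.91)]
handle_left []
handle_right []
vial_cap [([0.5717, 0.0234, 0.1503], 0.81), ([0.6194, 0.0185, 0.0055], 0.29)]
```

View pics/w3c.png

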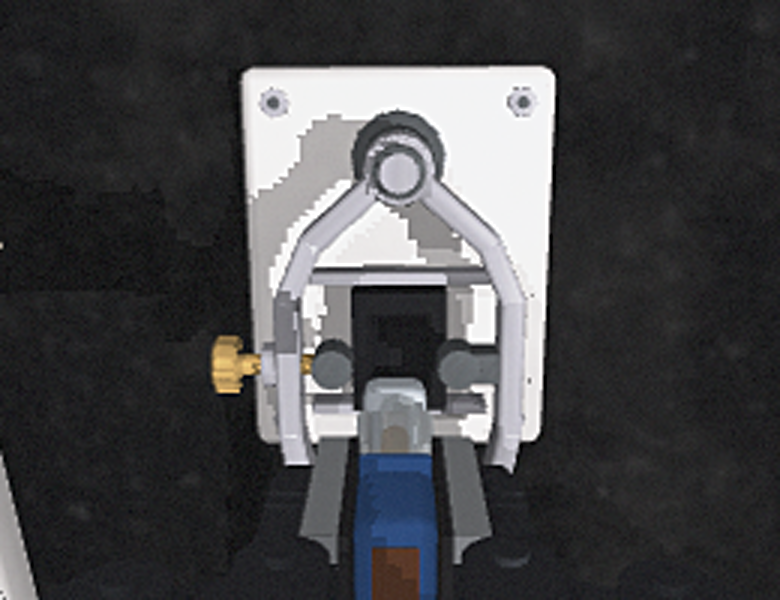

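```bash
python3 - <<'E'
from h import *
s=robot.get_state()
s['yaw']=2*np.arctan2(s['tcp_rot'][1],s['tcp_rot'][0]);print(s['eef_pos'],np.degrees(s['yaw']))
p=lambda a,b,z:rayw((150+a/3,100+b/3),s,z)
u=np.array([np.cos(s['yaw']),np.sin(s['yaw'])])
print('pinhead-55',r(p(399,172,.051)-.055*u),'front-18',r(p(398,285,.027)-.018*u),'jaws',r(p(398,362,.044)),r(p(355,362,.044)),r(p(440,362,.044)))
print('base',[r(p(*q,.008)) for q in ((242,68),(555,68),(540,440),(259,440))])
print('foot',r(p(360,445,.096)),'botfront',r(p(392,380,.096)),'capfront',r(p(397,455,.142)))
E
```

```text
[0.57391234 0.02208062 0.15937665] -5.328124512949421
pinhead-55 [0.5632, 0.0216] front-18 [0.5652, 0.0215] jaws [0.5654, 0.0216] [0.5665, 0.0334] [0.5644, 0.01]
base [[0.6473, 0.0594], [0.6388, -0.0311], [0.5226, -0.0211], [0.531, 0.0702]]
foot [0.5643, 0.0302] botfront [0.5787, 0.0218] capfront [0.5818, 0.0205]
```

```bash
python3 -m pendant '[[-0.007,-0.001,0.02,0,0,0,1],[-0.007,-0.001,0.04,0,0,0,1],[-0.007,-0.001,0.04,0,0,0,1],[-0.007,-0.001,0.04,0,0,0,1],[-0.007,-0.001,0.04,0,0,0,1]]'
python3 - <<'E'
from h import *
s=robot.get_state();im=grab_frame('wrist');save(im,'w4')
print(s['time'],r(s['eef_pos']),r(s['tcp_rot']),s['width'])
a=cv2.imread('pics/w4.png')[110:230,205:365].astype(float)
a=np.clip(255*(a/255)**0.6,0,255).astype('uint8')
cv2.imwrite('pics/w4c.png',cv2.resize(a,None,fx=5,fy=5,interpolation=cv2.INTER_CUBIC))
E
```

```text
time: 6.15
eef_pos: [0.5676, 0.0245, 0.1203]
tcp_rot: [3.138, -0.144, 0.002]
wrist_force: [-0.2, 0.4, -1.2]
width: 0.0122
gripper_force: 40.3
6.15 [0.5676, 0.0245, 0.1203] [3.1382, -0.1441, 0.002] 0.012150267962636104
```

View pics/w4c.png

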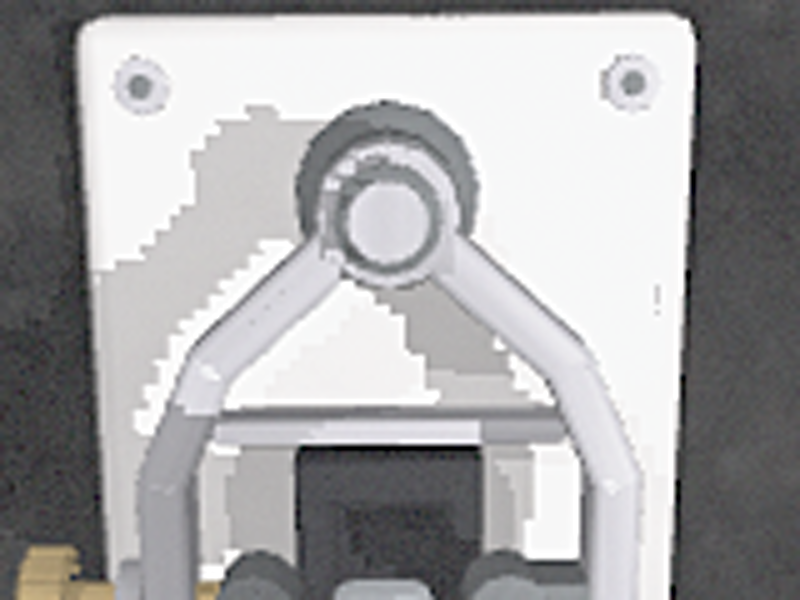

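```bash
python3 - <<'E'
from h import *
s=robot.get_state();print(r(s['eef_pos']))
s['eef_pos']=np.array([.5676,.0245,.1203])
yaw=2*np.arctan2(s['tcp_rot'][1],s['tcp_rot'][0]);u=np.array([np.cos(yaw),np.sin(yaw)]);v=np.array([-u[1],u[0]])
def p(n,a,b,z):
    q=rayw((205+a/5,110+b/5),s,z)-s['eef_pos'][:2];print(n,'rel tool fwd,left mm',r(1000*np.array([q@u,q@v])))
p('blockfront(18)',390,447,.027);p('slotfront(10.5)',390,506,.027);p('pin(55)',390,222,.051)
p('slotL',345,530,.027);p('slotR',435,530,.027);p('blkL',300,470,.027);p('blkR',481,470,.027)
p('jaw',384,560,.044);p('footbot(9)',383,580,.056);p('footbot(9)',383,580,.060);p('base',387,15,.008)
E
python3 -c "
import cv2,numpy as np
a=cv2.imread('pics/w4.png')[190:310,205:365].astype(float)
cv2.imwrite('pics/w4d.png',cv2.resize(np.clip(255*(a/255)**0.6,0,255).astype('uint8'),None,fx=5,fy=5,interpolation=cv2.INTER_CUBIC))"
```

```text
[0.5677, 0.0246, 0.1203]
blockfront(18) rel tool fwd,left mm [15.5079, -1.4539]
slotfront(10.5) rel tool fwd,left mm [6.4769, -1.4659]
pin(55) rel tool fwd,left mm [50.5405, -1.3065]
slotL rel tool fwd,left mm [2.7433, 5.2411]
slotR rel tool fwd,left mm [2.7454, -8.1823]
blkL rel tool fwd,left mm [12.0101, 11.8121]
blkR rel tool fwd,left mm [12.013, -14.8748]
jaw rel tool fwd,left mm [3.7311, -0.5701]
footbot(9) rel tool fwd,left mm [5.0159, -0.4358]
footbot(9) rel tool fwd,left mm [6.4172, -0.437]
base rel tool fwd,left mm [76.5388, -1.0096]
```

View pics/w4d.png

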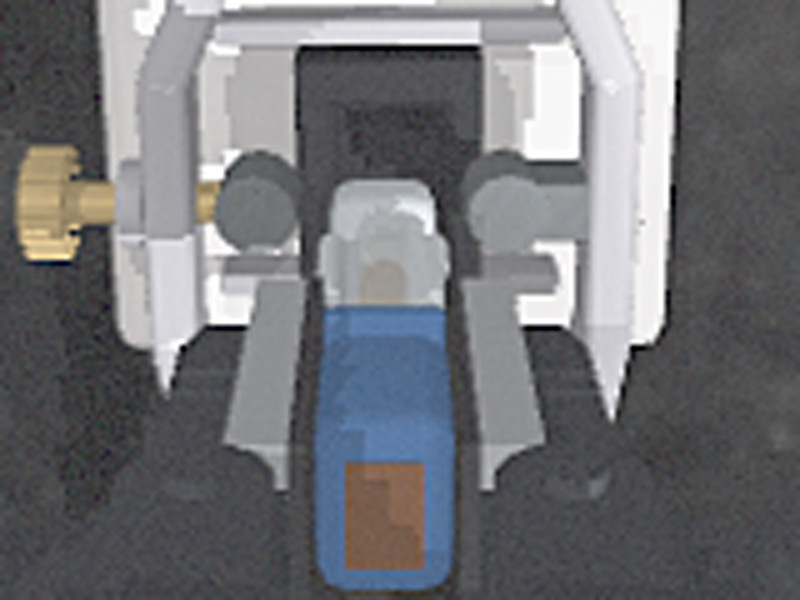

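```bash
python3 - <<'E'
from h import *
from scipy.optimize import least_squares
ci=camera_info('wrist');K=ci['camera_matrix'];Ti=np.linalg.inv(ci['tool_from_camera'])
def proj(P):
    c=Ti[:3,:3]@P+Ti[:3,3];return K[1,2]-K[1,1]*c[1]/-c[2]
obs=[((-9,66),308),((9,66),274.5),((9,46),251.6),((9,0),226)]
def f(p,o=obs):
    x0,z0,t=p  # cap centre(56) at x0, underside z0 below tcp(mm), tilt
    return [proj(np.array([x0+x*np.cos(t)+(h-56)*np.sin(t),0,z0-56-( (h-56)*np.cos(t)-x*np.sin(t))])/1e3)-v for (x,h),v in o]
s=least_squares(f,[0,64,0]);print(s.x,s.fun)
s=least_squares(lambda p:f([p[0],p[1],0]),[0,64]);print(s.x,s.fun)
# w2 check: cap before grasp; tcp at .1279 -> underside .1209 below
o2=[((-9,66),254.3),((9,66),227.8),((9,46),217.4)]
s=least_squares(lambda p:f([p[0],p[1],0],o2),[0,121]);print('w2',s.x,s.fun)
E
```

```text
[-3.67467383e+00  6.64216088e+01  8.55682363e-03] [ 0.2378203  -1.71085354  2.46984668 -0.9985345 ]
[-4.33641538 67.60508972] [ 0.01397899 -1.40151487  2.5884251  -1.29016601]
w2 [ -1.61946031 120.48133988] [ 0.07380107 -0.26629576  0.21480801]
```

```bash
python3 -m pendant '[[0.0005,0.001,0.012,0,0,0,1],[0.0005,0.001,0.022,0,0,0,1],[0.0005,0.001,0.026,0,0,0,1],[0.0005,0.001,0.03,0,0,0,1],[0.0005,0.001,0.034,0,0,0,1]]'
```

```text
time: 6.7
eef_pos: [0.5673, 0.0238, 0.0849]
tcp_rot: [-3.138, 0.143, 0.001]
wrist_force: [-0.8, -0.6, -0.2]
width: 0.0123
gripper_force: 40.4
```

```bash
python3 -m pendant '[[0,0,0.002,0,0,0,1],[0,0,0.004,0,0,0,1],[0,0,0.006,0,0,0,1],[0,0,0.007,0,0,0,1],[0,0,0.007,0,0,0,1]]'
```

```text
time: 7.2
eef_pos: [0.5673, 0.0238, 0.0782]
tcp_rot: [-3.138, 0.143, 0.0]
wrist_force: [-1.4, -0.6, -1.7]
width: 0.0118
gripper_force: 40.3
```

```bash
python3 -m pendant '[[0,0,0.001,0,0,0,1],[0,0,0.002,0,0,0,1],[0,0,0.002,0,0,0,1]]'
```

```text
time: 7.5
eef_pos: [0.5678, 0.0238, 0.0778]
tcp_rot: [3.138, -0.143, 0.003]
wrist_force: [-7.6, 0.5, 22.4]
width: 0.0123
gripper_force: 43.7
```

```bash
python3 -m pendant '[[0,0,-0.001,0,0,0,0.5],[0,0,-0.001,0,0,0,0.5],[0,0,-0.001,0,0,0,0.5],[0,0,-0.001,0,0,0,0.5]]'
python3 -m pendant '[[0,0,-0.03,0,0,0,0.2],[0,0,-0.06,0,0,0,0],[0,0,-0.06,0,0,0,0],[-0.04,0,-0.06,0,0,0,0],[-0.08,0,-0.06,0,0,0,0]]'
python3 -m pendant '[[0,0,0,0,0,0,0],[0,0,0,0,0,0,0],[0,0,0,0,0,0,0]]'
python3 - <<'E'
from h import *
s=robot.get_state();im=grab_frame('wrist');save(im,'w5')
print(s['time'],r(s['eef_pos']),r(s['tcp_rot']),s['width'])
for t in ('nest_floor','vial','vial_cap','handle_left','handle_right'):
    print(t,[(r(d['xyz']),round(d['confidence'],2)) for d in mark_of('wrist',t)[:2]])
E
```

```text
time: 7.9
eef_pos: [0.5675, 0.0238, 0.0772]
tcp_rot: [-3.138, 0.143, -0.0]
wrist_force: [0.3, -0.3, 0.2]
width: 0.0426
gripper_force: 0.0
time: 8.4
eef_pos: [0.487, 0.0311, 0.1365]
tcp_rot: [-3.138, 0.144, 0.0]
wrist_force: [-0.2, -0.1, -0.3]
width: 0.0855
gripper_force: 0.0
time: 8.7
eef_pos: [0.4887, 0.0309, 0.1372]
tcp_rot: [3.138, -0.144, 0.001]
wrist_force: [-0.6, -0.1, 1.2]
width: 0.0856
gripper_force: 0.0
8.7 [0.4887, 0.0309, 0.1372] [3.1383, -0.1435, 0.0012] 0.08557488907614769
nest_floor [([0.5636, 0.0229, 0.0152], 0.59)]
vial [([0.5628, 0.0277, 0.0104], 0.69), ([0.6204, 0.0186, 0.0014], 0.69)]
vial_cap [([0.5659, 0.0265, 0.0705], 0.7)]
handle_left [([0.4932, 0.0634, 0.0402], 0.65)]
handle_right [([0.4886, -0.0038, 0.0374], 0.68), ([0.5658, 0.028, -0.0008], 0.46)]
```

View pics/w5.png

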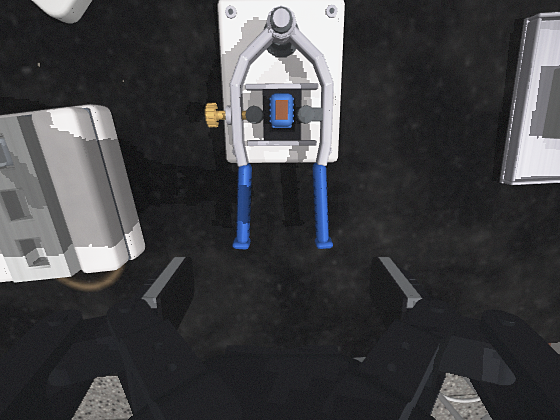

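```bash
python3 -m pendant '[[-0.001,0.0005,0.04,0,0,0,0],[-0.001,0.0005,0.08,0,0,0,0],[-0.001,0.0005,0.099,0,0,0,0],[-0.001,0.0005,0.099,0,0,0,0.05],[-0.001,0.0005,0.099,0,0,0,0.1]]' 20
python3 -m pendant '[[0,0,0,0,0,0,0.14],[0,0,0,0,0,0,0.18],[0,0,0,0,0,0,0.22],[0,0,0,0,0,0,0.22]]'
```

```text
time: 9.5
eef_pos: [0.487, 0.0306, 0.0387]
tcp_rot: [-3.138, 0.143, 0.0]
wrist_force: [-0.0, -0.6, 1.2]
width: 0.0767
gripper_force: 0.0
time: 9.9
eef_pos: [0.4872, 0.0306, 0.0388]
tcp_rot: [-3.138, 0.143, -0.002]
wrist_force: [0.6, -0.5, 0.2]
width: 0.0665
gripper_force: 0.9
```

```bash
python3 -m pendant '[[0,0,0,0,0,0,0.25],[0,0,0,0,0,0,0.28],[0,0,0,0,0,0,0.31],[0,0,0,0,0,0,0.33],[0,0,0,0,0,0,0.35]]'
python3 -m pendant '[[0,0,0,0,0,0,0.36],[0,0,0,0,0,0,0.37],[0,0,0,0,0,0,0.38],[0,0,0,0,0,0,0.39],[0,0,0,0,0,0,0.39]]'
```

```text
time: 10.4
eef_pos: [0.4867, 0.0307, 0.0382]
tcp_rot: [-3.138, 0.143, 0.0]
wrist_force: [-0.1, 0.4, 1.3]
width: 0.0557
gripper_force: 1.1
time: 10.9
eef_pos: [0.4866, 0.0307, 0.0382]
tcp_rot: [-3.138, 0.143, 0.0]
wrist_force: [-1.5, 0.5, 0.4]
width: 0.0522
gripper_force: 1.3
```

```bash
cat > g.py <<'E'
import sys
from station import robot
s=robot.get_state();f=s['gripper_force'];print(round(s['time'],2),round(s['width'],4),round(f,2))
sys.exit(f>float(sys.argv[1]) or f<float(sys.argv[2]))
E
P="python3 -m pendant"; G="python3 g.py 2.5 0"
$P '[[0,0,0,0,0,0,0.396],[0,0,0,0,0,0,0.402]]' >/dev/null && $G &&
$P '[[0,0,0,0,0,0,0.408],[0,0,0,0,0,0,0.414]]' >/dev/null && $G &&
$P '[[0,0,0,0,0,0,0.42],[0,0,0,0,0,0,0.426]]' >/dev/null && $G &&
$P '[[0,0,0,0,0,0,0.432],[0,0,0,0,0,0,0.438]]' >/dev/null && $G &&
$P '[[0,0,0,0,0,0,0.444],[0,0,0,0,0,0,0.45]]' >/dev/null && $G &&
$P '[[0,0,0,0,0,0,0.456],[0,0,0,0,0,0,0.462]]' >/dev/null && $G &&
$P '[[0,0,0,0,0,0,0.468],[0,0,0,0,0,0,0.474]]' >/dev/null && $G &&
$P '[[0,0,0,0,0,0,0.48],[0,0,0,0,0,0,0.486]]' >/dev/null && $G
```

```text
11.1 0.0511 1.38
11.3 0.0499 1.41
11.5 0.0492 1.43
11.7 0.0481 3.43
```

```bash
P="python3 -m pendant"; G="python3 g.py 13 3"
$P '[[0,0,0,0,0,0,0.442],[0,0,0,0,0,0,0.442]]' >/dev/null && $G &&
$P '[[0,0,0,0,0,0,0.446],[0,0,0,0,0,0,0.446]]' >/dev/null && $G &&
$P '[[0,0,0,0,0,0,0.45],[0,0,0,0,0,0,0.45]]' >/dev/null && $G
```

```text
11.9 0.0479 4.56
12.1 0.0473 5.72
12.3 0.0471 6.49
```

```bash
P="python3 -m pendant"; G="python3 g.py 13 6.3"
$P '[[0,0,0,0,0,0,0.454],[0,0,0,0,0,0,0.454]]' >/dev/null && $G &&
$P '[[0,0,0,0,0,0,0.458],[0,0,0,0,0,0,0.458]]' >/dev/null && $G &&
$P '[[0,0,0,0,0,0,0.462],[0,0,0,0,0,0,0.462]]' >/dev/null && $G &&
$P '[[0,0,0,0,0,0,0.465],[0,0,0,0,0,0,0.465]]' >/dev/null && $G &&
$P '[[0,0,0,0,0,0,0.468],[0,0,0,0,0,0,0.468]]' >/dev/null && $G &&
$P '[[0,0,0,0,0,0,0.471],[0,0,0,0,0,0,0.471]]' >/dev/null && $G
```

```text
12.5 0.0467 7.26
12.7 0.0466 8.03
12.9 0.0464 8.79
13.1 0.046 9.34
13.3 0.0455 9.85
13.5 0.0451 10.32
```

```bash
P="python3 -m pendant"; G="python3 g.py 12.5 8.5"
$P '[[0,0,0,0,0,0,0.474],[0,0,0,0,0,0,0.474]]' >/dev/null && $G &&
$P '[[0,0,0,0,0,0,0.477],[0,0,0,0,0,0,0.477]]' >/dev/null && $G &&
$P '[[0,0,0,0,0,0,0.48],[0,0,0,0,0,0,0.48]]' >/dev/null && $G &&
$P '[[0,0,0,0,0,0,0.483],[0,0,0,0,0,0,0.483]]' >/dev/null && $G
```

```text
13.7 0.0451 10.71
13.9 0.045 10.93
14.1 0.0446 10.72
14.3 0.0445 1.55
```

```bash
python3 -m pendant '[[0,0,0,0,0,0,0.48],[0,0,0,0,0,0,0.4],[0,0,0,0,0,0,0.3],[0,0,0,0,0,0,0.2],[0,0,0,0,0,0,0]]' 
python3 -m pendant '[[0,0,0,0,0,0,0],[0,0,0,0,0,0,0],[0,0,-0.04,0,0,0,0],[0,0,-0.08,0,0,0,0],[0,0,-0.099,0,0,0,0]]'
python3 -m pendant '[[0.04,-0.0005,0,0,0,0,0.2],[0.08,-0.0005,0,0,0,0,0.2],[0.081,-0.0005,0,0,0,0,0.2],[0.081,-0.0005,0,0,0,0,0.2],[0.081,-0.0005,0,0,0,0,0.2]]' 40
python3 - <<'E'
from h import *
s=robot.get_state();im=grab_frame('wrist');save(im,'w6')
print(s['time'],r(s['eef_pos']),r(s['tcp_rot']),s['width'])
for t in ('nest_floor','vial_cap'):
    print(t,[(r(d['xyz']),round(d['confidence'],2)) for d in mark_of('wrist',t)[:2]])
for f in ('w2','w6'):
    im=cv2.cvtColor(cv2.imread(f'pics/{f}.png'),cv2.COLOR_BGR2HSV)
    m=((im[...,0]>100)&(im[...,0]<125)&(im[...,1]>130)&(im[...,2]>60)).astype('uint8')
    n,l,st,c=cv2.connectedComponentsWithStats(m)
    print(f,[(st[i].tolist(),r(c[i])) for i in range(1,n) if st[i,4]>150])
E
```

```text
time: 14.8
eef_pos: [0.4868, 0.0306, 0.0382]
tcp_rot: [3.138, -0.144, -0.0]
wrist_force: [-0.2, 0.8, 0.6]
width: 0.0807
gripper_force: 0.0
time: 15.3
eef_pos: [0.4875, 0.0306, 0.1402]
tcp_rot: [3.138, -0.143, 0.005]
wrist_force: [0.9, 0.4, -1.9]
width: 0.0854
gripper_force: 0.0
time: 15.8
eef_pos: [0.5666, 0.0239, 0.1371]
tcp_rot: [-3.138, 0.143, 0.002]
wrist_force: [0.1, 0.1, -0.0]
width: 0.0687
gripper_force: 0.0
15.8 [0.5666, 0.0239, 0.1371] [-3.1382, 0.1434, 0.0016] 0.0686505694030223
nest_floor [([0.5634, 0.0249, 0.0175], 0.95)]
vial_cap [([0.5648, 0.0285, 0.0706], 0.6)]
w2 [([265, 218, 22, 36, 512], [275.2578, 233.1758]), ([0, 263, 45, 78, 1819], [20.127, 302.7097])]
w6 [([269, 215, 22, 37, 539], [279.0872, 230.6104]), ([237, 259, 18, 77, 889], [246.4893, 300.3768]), ([310, 259, 19, 76, 878], [317.8576, 299.8895])]
```

```bash
python3 -m pendant '[[0.001,-0.001,0.03,0,0,0,0.2],[0.001,-0.001,0.058,0,0,0,0.2],[0.001,-0.001,0.058,0,0,0,0.4],[0.001,-0.001,0.058,0,0,0,0.7],[0.001,-0.001,0.058,0,0,0,1]]' 40
python3 -m pendant '[[0,0,0,0,0,0,1],[0,0,0,0,0,0,1],[0,0,0,0,0,0,1],[0,0,0,0,0,0,1]]'
```

```text
time: 16.45
eef_pos: [0.5691, 0.0246, 0.0808]
tcp_rot: [3.138, -0.143, 0.003]
wrist_force: [-0.3, -0.5, 0.5]
width: 0.0248
gripper_force: 0.0
time: 16.85
eef_pos: [0.5693, 0.0246, 0.0807]
tcp_rot: [3.138, -0.143, 0.004]
wrist_force: [-1.4, -0.3, 8.4]
width: 0.0123
gripper_force: 42.7
```

```bash
python3 -m pendant '[[0,0,-0.045,0,0,0,1],[0,0,-0.09,0,0,0,1],[0,0,-0.11,0,0,0,1],[-0.02,-0.035,-0.11,0,0,0,1],[-0.04,-0.07,-0.11,0,0,-1,1]]'
python3 -m pendant '[[-0.02,-0.036,0,0,0,-1,1],[-0.04,-0.073,0,0,0,-2.3,1],[-0.059,-0.109,0,0,0,-2.3,1],[-0.059,-0.109,0,0,0,-2.3,1],[-0.059,-0.109,0,0,0,-2.3,1]]'
python3 -m pendant '[[0,0,0,0,0,0,1],[0,0,0,0,0,0,1]]'
python3 - <<'E'
from h import *
s=robot.get_state();im=grab_frame('wrist');save(im,'w7')
print(s['time'],r(s['eef_pos']),r(s['tcp_rot']),s['width'])
for t in ('well_front','well_middle','incubator'):
    print(t,[(r(d['xyz']),round(d['confidence'],2)) for d in mark_of('wrist',t)[:2]])
a=cv2.imread('pics/w7.png')[90:290,180:390].astype(float)
cv2.imwrite('pics/w7c.png',cv2.resize(np.clip(255*(a/255)**0.8,0,255).astype('uint8'),(630,600),interpolation=cv2.INTER_CUBIC))
E
```

```text
time: 17.35
eef_pos: [0.5354, 0.0675, 0.1907]
tcp_rot: [-3.121, 0.054, -0.004]
wrist_force: [-0.2, -0.0, -1.0]
width: 0.0122
gripper_force: 41.6
time: 17.85
eef_pos: [0.4837, 0.1291, 0.1919]
tcp_rot: [-3.085, -0.108, 0.003]
wrist_force: [0.1, -0.9, -1.1]
width: 0.0121
gripper_force: 41.6
time: 18.05
eef_pos: [0.4842, 0.1286, 0.1914]
tcp_rot: [-3.085, -0.106, 0.004]
wrist_force: [-1.3, -0.4, -0.8]
width: 0.0119
gripper_force: 41.6
18.05 [0.4842, 0.1286, 0.1914] [-3.0854, -0.1064, 0.0039] 0.011931017718584448
well_front [([0.487, 0.2105, 0.0482], 0.68)]
well_middle [([0.5164, 0.2118, 0.0442], 0.8)]
incubator [([0.5179, 0.2072, 0.0015], 0.64)]
```

View pics/w7c.png

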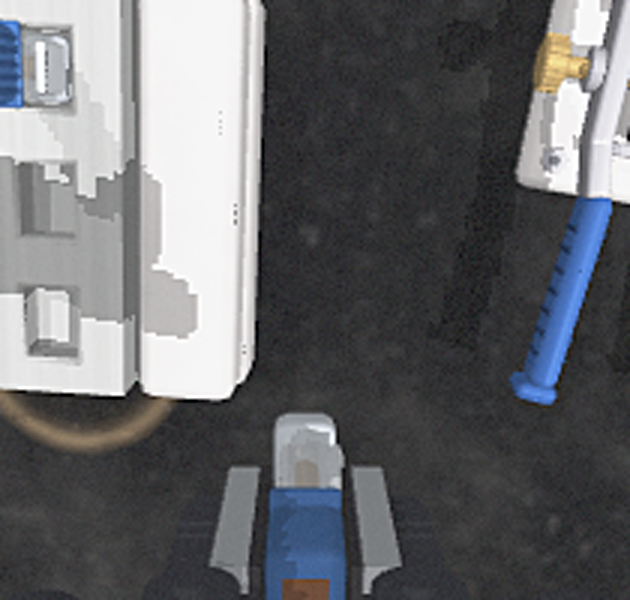

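```bash
python3 - <<'E'
from h import *
s=robot.get_state()
print({k:r(s[k]) for k in ('joint_pos','qd','joint_torque','eef_pos','tcp_rot','wrist_force','ft_torque')})
M=R.from_rotvec(s['tcp_rot']).as_matrix();print(M.round(3))
E
```

```text
{'joint_pos': [0.0683, 0.2485, -0.2508, 1.0724, 0.0546, 3.1406], 'qd': [0.005, -0.0012, -0.0022, -0.0021, 0.0019, -0.0013], 'joint_torque': [-0.0431, -60.7919, 36.849, 0.0093, 0.2065, 0.0002], 'eef_pos': [0.4839, 0.1287, 0.1913], 'tcp_rot': [-3.0852, -0.1069, 0.0042], 'wrist_force': [-0.5862, -0.1948, -2.177], 'ft_torque': [-0.0698, 0.001, 0.0184]}
[[ 0.998  0.069 -0.005]
 [ 0.069 -0.996  0.054]
 [-0.001 -0.055 -0.999]]
```

```bash
python3 -m pendant '[[0,0,0,0,0,-8.5,1],[0,0,0,0,0,-17,1],[0,0,0,0,0,-25.5,1],[0,0,0,0,0,-34,1],[0,0,0,0,0,-42.5,1]]'
python3 -m pendant '[[0,0,0,0,0,-8.5,1],[0,0,0,0,0,-17,1],[0,0,0,0,0,-25.5,1],[0,0,0,0,0,-34,1],[0,0,0,0,0,-42.5,1]]'
python3 -c "
from h import *
s=robot.get_state();print(r(s['joint_pos']));M=R.from_rotvec(s['tcp_rot']).as_matrix();print(M.round(3))"
```

```text
time: 18.75
eef_pos: [0.4837, 0.1289, 0.1914]
tcp_rot: [-2.835, -1.228, -0.027]
wrist_force: [0.4, -0.2, -1.7]
width: 0.0123
gripper_force: 41.6
time: 19.25
eef_pos: [0.4837, 0.1289, 0.1914]
tcp_rot: [-2.204, -2.179, -0.054]
wrist_force: [0.2, 0.2, -1.3]
width: 0.0125
gripper_force: 41.6
[0.0686, 0.2483, -0.2509, 1.0724, 0.0545, 1.6509]
[[ 0.012  1.    -0.005]
 [ 0.998 -0.011  0.054]
 [ 0.054 -0.005 -0.999]]
```

```bash
python3 -m pendant '[[0,0,0,0,-3.1,0,1],[0,0,0,0,-3.1,0,1]]'
python3 - <<'E'
from h import *
s0=robot.get_state();print(r(s0['eef_pos']),R.from_rotvec(s0['tcp_rot']).as_matrix().round(3).tolist())
s={'eef_pos':np.array([.4842,.1286,.1914]),'tcp_rot':np.array([-3.0854,-.1064,.0039])}
p=lambda a,b,z:rayw((180+a/3,90+b/3),s,z)
for n,L in dict(rightedge=[(264,10),(245,385)],groove=[(135,60),(138,380)],wellR=[(73,175),(77,350)],front=[(25,290),(75,287),(79,357),(28,352)],mid=[(20,162),(72,165),(73,236),(21,232)]).items():
    P=np.array([p(*q,.057) for q in L]);d=P[0]-P[-1];print(n,P.round(4).tolist(),'yaw',np.degrees(np.arctan2(d[1],d[0])).round(1),P.mean(0).round(4))
E
```

```text
time: 19.45
eef_pos: [0.4837, 0.1293, 0.1914]
tcp_rot: [-2.238, -2.2, 0.007]
wrist_force: [0.5, -0.0, -0.4]
width: 0.0118
gripper_force: 41.6
[0.4837, 0.1293, 0.1914] [[0.017, 1.0, -0.006], [1.0, -0.017, -0.001], [-0.001, -0.006, -1.0]]
rightedge [[0.5752, 0.1536], [0.4701, 0.1534]] yaw 0.1 [0.5226 0.1535]
groove [[0.5602, 0.1881], [0.4689, 0.1857]] yaw 1.5 [0.5145 0.1869]
wellR [[0.5281, 0.2052], [0.4767, 0.2042]] yaw 1.2 [0.5024 0.2047]
front [[0.4938, 0.2196], [0.4958, 0.2048], [0.4746, 0.2036], [0.4748, 0.2191]] yaw 1.7 [0.4847 0.2118]
mid [[0.5306, 0.2204], [0.5309, 0.2055], [0.5108, 0.2053], [0.5108, 0.2205]] yaw -0.3 [0.5208 0.2129]
```

```bash
python3 -m pendant '[[0.02,0,0,0,0,-8.4,1],[0.04,0,0,0,0,-16.8,1],[0.06,-0.002,0,0,0,-25.2,1],[0.075,-0.003,0,0,0,-33.6,1],[0.0825,-0.003,0,0,0,-42,1]]'
python3 -m pendant '[[0,0,0,0,0,-8.4,1],[0,0,0,0,0,-16.8,1],[0,0,0,0,0,-25.2,1],[0,0,0,0,0,-33.6,1],[0,0,0,0,0,-42,1]]'
python3 -m pendant '[[0,0,0.01,0,0,-8,1],[0,0,0.02,0,0,-8,1],[0,0,0.03,0,0,-8,1],[0,0,0.03,0,0,-8,1],[0,0,0.03,0,0,-8,1]]'
python3 - <<'E'
from h import *
s=robot.get_state();im=grab_frame('wrist');save(im,'w8')
M=R.from_rotvec(s['tcp_rot']).as_matrix();print(s['time'],r(s['eef_pos']),M.round(3).tolist(),s['joint_pos'][5])
for t in ('well_front','well_middle','vial_cap'):
    print(t,[(r(d['xyz']),round(d['confidence'],2)) for d in mark_of('wrist',t)[:2]])
a=cv2.imread('pics/w8.png')[170:320,205:365].astype(float)
cv2.imwrite('pics/w8c.png',cv2.resize(np.clip(255*(a/255)**0.8,0,255).astype('uint8'),(640,600),interpolation=cv2.INTER_CUBIC))
E
```

```text
time: 19.95
eef_pos: [0.4819, 0.2127, 0.1914]
tcp_rot: [-1.291, -2.857, 0.001]
wrist_force: [0.4, -0.3, -0.3]
width: 0.0122
gripper_force: 41.6
time: 20.45
eef_pos: [0.4821, 0.2116, 0.1914]
tcp_rot: [-0.183, -3.13, -0.002]
wrist_force: [0.3, 0.2, -2.7]
width: 0.0124
gripper_force: 41.6
time: 20.95
eef_pos: [0.4818, 0.2116, 0.1613]
tcp_rot: [0.024, -3.135, -0.001]
wrist_force: [-0.2, -0.3, -1.3]
width: 0.0121
gripper_force: 41.6
20.95 [0.4818, 0.2116, 0.1613] [[-1.0, -0.016, -0.006], [-0.016, 1.0, 0.0], [0.006, 0.001, -1.0]] 0.24229967921020254
well_front [([0.4831, 0.2112, 0.0482], 0.58)]
well_middle [([0.5205, 0.2137, 0.0452], 0.96)]
vial_cap [([0.4846, 0.2141, 0.1513], 0.78)]
```

View pics/w8c.png

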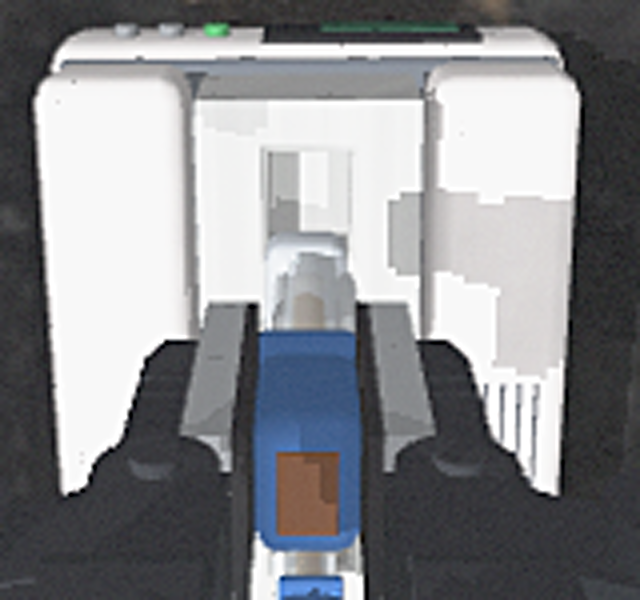

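```bash
python3 - <<'E'
from h import *
s=robot.get_state();s['eef_pos']=np.array([.4818,.2116,.1613]);M=R.from_rotvec(s['tcp_rot']).as_matrix()
def p(n,a,b,z):
    q=rayw((205+a/4,170+b/4),s,z)-s['eef_pos'][:2];print(n,r(1000*np.array([q@M[:2,0],q@M[:2,1]])))
p('slotfront-10.5',307.5,148,.057);p('slotL',262,200,.057);p('slotR',353,200,.057)
for z in(.0946,.097):p('footfront-9',307.5,235,z)
p('footL',268,250,.096);p('footR',347,250,.096);p('capbotfront',309,332,.1406);p('captopback+9',309,550,.1606)
E
```

```text
slotfront-10.5 [8.3877, 0.3161]
slotL [-2.2262, -8.6375]
slotR [-2.2408, 9.277]
footfront-9 [3.8889, 0.1821]
footfront-9 [4.7456, 0.1732]
footL [1.7815, -6.3175]
footR [1.7698, 6.6736]
capbotfront [7.2409, 0.2064]
captopback+9 [-10.9821, 0.1215]
```

```bash
python3 -m pendant '[[0.0027,0,0.015,0,0,0,1],[0.0027,0,0.028,0,0,0,1],[0.0027,0,0.034,0,0,0,1],[0.0027,0,0.036,0,0,0,1],[0.0027,0,0.038,0,0,0,1]]'
python3 -m pendant '[[0,0,0.001,0,0,0,1],[0,0,0.002,0,0,0,1],[0,0,0.003,0,0,0,1],[0,0,0.003,0,0,0,1]]'
```

```text
time: 21.65
eef_pos: [0.4792, 0.2117, 0.1238]
tcp_rot: [0.028, -3.137, -0.001]
wrist_force: [-0.2, -0.0, -1.5]
width: 0.0119
gripper_force: 41.6
time: 22.05
eef_pos: [0.4796, 0.2117, 0.1209]
tcp_rot: [0.028, -3.138, -0.001]
wrist_force: [3.2, 0.2, 1.1]
width: 0.0123
gripper_force: 41.9
```

```bash
python3 -m pendant '[[-0.001,0,0,0,0,0,1],[-0.001,0,0,0,0,0,1],[-0.001,0,0.001,0,0,0,1],[-0.001,0,0.002,0,0,0,1],[-0.001,0,0.002,0,0,0,1]]'
```

```text
time: 22.55
eef_pos: [0.4799, 0.2116, 0.1183]
tcp_rot: [0.028, -3.136, -0.0]
wrist_force: [2.4, -0.7, -2.4]
width: 0.012
gripper_force: 41.5
```

```bash
python3 -m pendant '[[-0.0007,0,0.001,0,0,0,1],[-0.0007,0,0.002,0,0,0,1],[-0.0007,0,0.003,0,0,0,1],[-0.0007,0,0.004,0,0,0,1],[-0.0007,0,0.004,0,0,0,1]]'
```

```text
time: 23.05
eef_pos: [0.4804, 0.2116, 0.1143]
tcp_rot: [0.028, -3.136, -0.001]
wrist_force: [0.0, -0.0, -1.0]
width: 0.0122
gripper_force: 41.6
```

```bash
P="python3 -m pendant"; G='import sys;from station import robot;s=robot.get_state();print(s["eef_pos"],s["wrist_force"]);sys.exit(s["wrist_force"][2]>5)'
$P '[[0,0,0.001,0,0,0,1],[0,0,0.002,0,0,0,1],[0,0,0.002,0,0,0,1]]' >/dev/null && python3 -c "$G" &&
$P '[[0,0,0.001,0,0,0,1],[0,0,0.001,0,0,0,1]]' >/dev/null && python3 -c "$G" &&
$P '[[0,0,0.001,0,0,0,1],[0,0,0.001,0,0,0,1]]' >/dev/null && python3 -c "$G" &&
$P '[[0,0,0.001,0,0,0,1],[0,0,0.001,0,0,0,1]]' >/dev/null && python3 -c "$G" &&
$P '[[0,0,0.001,0,0,0,1],[0,0,0.001,0,0,0,1]]' >/dev/null && python3 -c "$G"
```

```text
[0.48053    0.21160326 0.11238487] [-0.02564439 -0.1324166  -1.24722177]False
```

```bash
P="python3 -m pendant"; G='import sys;from station import robot;s=robot.get_state();print(s["eef_pos"],s["wrist_force"]);sys.exit(int(s["wrist_force"][2]>5))'
$P '[[0,0,0.001,0,0,0,1],[0,0,0.001,0,0,0,1]]' >/dev/null && python3 -c "$G" &&
$P '[[0,0,0.001,0,0,0,1],[0,0,0.001,0,0,0,1]]' >/dev/null && python3 -c "$G" &&
$P '[[0,0,0.001,0,0,0,1],[0,0,0.001,0,0,0,1]]' >/dev/null && python3 -c "$G" &&
$P '[[0,0,0.001,0,0,0,1],[0,0,0.001,0,0,0,1]]' >/dev/null && python3 -c "$G" &&
$P '[[0,0,0.001,0,0,0,1],[0,0,0.001,0,0,0,1]]' >/dev/null && python3 -c "$G"
```

```text
[0.48054274 0.21161451 0.11138531] [ 0.29177104  0.08308892 -1.02565281]
[0.48069951 0.21165866 0.11079277] [-0.65243322  0.06481084  5.6839375 ]
```

```bash
python3 -m pendant '[[0,0,0,0,0,0,0.6],[0,0,0,0,0,0,0.6],[0,0,0,0,0,0,0.5],[0,0,0,0,0,0,0.5]]'
python3 -m pendant '[[0,0,-0.02,0,0,0,0.5],[0,0,-0.05,0,0,0,0.4],[0,0,-0.08,0,0,0,0.4],[0,0,-0.08,0,0,0,0.4],[0,0,-0.08,0,0,0,0.4]]'
python3 - <<'E'
from h import *
s=robot.get_state();print(s['time'],r(s['eef_pos']),r(s['wrist_force']))
for c in ('wrist','top','scene'):
    save(grab_frame(c),c+'9')
    for t in ('vial','vial_cap','well_front'):
        print(c,t,[(r(d['xyz']),round(d['confidence'],2)) for d in mark_of(c,t)[:3]])
im=cv2.cvtColor(cv2.imread('pics/wrist9.png'),cv2.COLOR_BGR2HSV)
m=((im[...,0]>100)&(im[...,0]<125)&(im[...,1]>130)&(im[...,2]>60)).astype('uint8')
n,l,st,c=cv2.connectedComponentsWithStats(m)
print([(st[i].tolist(),r(c[i])) for i in range(1,n) if st[i,4]>100])
E
```

```text
time: 24.15
eef_pos: [0.4806, 0.2116, 0.1104]
tcp_rot: [0.028, -3.136, -0.001]
wrist_force: [-0.5, -0.6, 0.1]
width: 0.0427
gripper_force: 0.0
time: 24.65
eef_pos: [0.4812, 0.2117, 0.1907]
tcp_rot: [0.028, -3.137, -0.001]
wrist_force: [0.1, 0.1, -0.8]
width: 0.0511
gripper_force: 0.0
24.65 [0.4812, 0.2117, 0.1907] [0.1201, 0.0797, -0.7619]
wrist vial [([0.4827, 0.2157, 0.043], 0.62)]
wrist vial_cap [([0.4863, 0.2155, 0.0958], 0.81), ([0.5207, 0.2137, 0.0453], 0.74)]
wrist well_front [([0.4861, 0.211, 0.0484], 0.58)]
top vial [([0.4824, 0.2072, 0.0463], 0.36)]
top vial_cap [([0.4824, 0.2104, 0.0974], 0.38)]
top well_front [([0.4833, 0.2102, 0.0409], 0.7)]
scene vial [([0.4867, 0.2134, 0.0441], 0.63)]
scene vial_cap [([0.4108, 0.3605, -0.0009], 0.73), ([0.5524, -0.2059, 0.0012], 0.69), ([0.4859, 0.2153, 0.0957], 0.64)]
scene well_front [([0.4847, 0.2099, 0.0426], 0.98)]
[([40, 177, 32, 70, 1185], [57.3553, 209.654]), ([112, 184, 21, 68, 942], [120.345, 215.1306]), ([272, 209, 19, 32, 396], [280.5556, 222.2197]), ([273, 293, 18, 35, 461], [281.6074, 308.1931]), ([107, 384, 64, 36, 845], [136.1006, 400.7964])]
```

```bash
python3 -c "
from station import workorder
print(workorder.hand_in())"
```

```text
the job is handed in; nothing more can be done
None
```

The vial was cracked in the crusher's nest: handle force peaked at 10.9 N, dropped to 1.6 N, and I stopped squeezing there. It now stands released on the floor of the incubator's front well, and the job was handed in at about 25 s of robot time (the hand-in returned no verdict).

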